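# Tip a used syringe into the drop-tray sharps container and close it for moving

### The job

A used syringe lies in the open drop tray of the box-shaped sharps container. With your fingertips push the tray's leaning front flap up and over until the syringe has tipped into the container and the flap has swung fully shut; then push the small closure slide on the lid all the way home over the shut flap, so that the trolley can be wheeled away. Only push and pick nothing up: never touch the syringe itself, do not work the slide before the flap is shut, and leave the other things as they stand.

Things in the scene. Friction and masses are not known exactly. Their poses are not given: they have to be found in the camera images.
- sharps_station: box-shaped sharps container fixed to the trolley, lid's flat top 160 mm high. Origin on the trolley top under the middle of the mouth; own x to its back (away from the robot), own y to the robot's left, z up. Box: own x -60..60, own y -100..150 mm (lid skirt 5 mm more all round); mouth: own x -24..50, own y -97..97
- drop_tray (a joint): hinge of the white drop tray, rad: 0 = open as it starts (flap leaning to the front), 2.09 = fully shut (flap flat over the mouth). Turns freely (120 g, light friction): rests open by its own weight; once the flap is past upright (about 0.55) it falls over to the shut end by itself within about 1 s. The syringe's floor is one piece with the flap and tips down into the mouth as the flap comes up
- tray_hinge (a point): middle of the tray's hinge axis, which runs along own y at own x = -20, 163 mm above the trolley. Flap 182 wide, 74 from axis to free edge, 3 thick; when open it leans to the front, 60 degrees above level. Behind the axis a floor 34 long, 182 wide, level when open, carries the syringe; round end discs of radius 34 at own y = +-92
- flap_edge (a point): middle of the flap's rounded free edge (moves with the flap): open, 37 mm in front of and 64 mm above the hinge axis; shut, 74 mm behind it, level with it
- closure_slide (a joint): travel of the grey closure slide, m: 0 = open as it starts, 0.020 = home, where its flat tongue lies 11 mm over the shut flap's end and bars it. Slides along the container's own -y (towards the mouth), friction about 1.5 N, stays where it is left. Pushed out while the flap is open it bars the flap's way
- slide_tab (a point): middle of the top of the slide's upright tab, 24 wide (own x), 10 thick (own y), 23 high above the slide's 3 mm plate; at the start at own x = 36, own y = 124, 193 mm above the trolley. Push on its outer (own +y) face; round the tab the guide is 166 to 172 mm above the trolley
- used_syringe: 10 ml syringe, 149 long (own y), 26 over its flange, 17 thick; origin in the middle of its underside; lies along the tray's floor, loose
- vial_tall: standing injection vial, 22 mm across, 47 high, in front of the container; bystander, origin under its middle
- vial_short: standing injection vial, 22 mm across, 41 high, in front of the container; bystander, origin under its middle
- sheath: needle sheath lying in front of the container, 8x56x8 mm; bystander, origin under its middle
- tape: roll of paper tape lying flat, 40 mm across, 13 high; bystander, origin under its middle
- kidney: steel kidney dish, 113x237x40 mm; bystander, origin under its middle
- tweezers: thumb forceps lying flat, 18x126x9 mm; bystander, origin under its middle
- flat_phone: black handset lying flat, 80x166x14 mm, behind the container; bystander, origin under its middle
- packed_set: infusion set in a pouch lying flat, 75x134x19 mm; bystander, origin under its middle
Things that resemble listed ones, but are neither listed nor needed, are in the scene too. Leave any brown look-alike of the used_syringe alone.

How it is judged (in metres and radians):
On the way, in this order (a step that is already met when the one before it is completed fails the run):
1. the syringe has tipped into the container and the flap is fully shut, the closure slide still open (value of joint drop_tray above 2.01 rad and value of joint closure_slide below 0.005 m and z of used_syringe in the frame of sharps_station below 0.12 m), for 0.2 s.
2. the closure slide is home over the shut flap (value of joint closure_slide above 0.0175 m and value of joint drop_tray above 2.01 rad), for 0.2 s.
At the end, for the whole second after the job is handed in: The syringe lies at rest inside the container (below the lid), the flap is shut to within 0.08 rad, and the closure slide is within 2.5 mm of home over it; no bystander has moved more than 20 mm (all of step 2 and z of used_syringe in the frame of sharps_station below 0.12 m and x of used_syringe in the frame of sharps_station between -0.06 and 0.06 m and y of used_syringe in the frame of sharps_station between -0.1 and 0.15 m and linear speed of used_syringe below 0.03 m/s); the robot touches nothing.
It fails at once if the fingers or the arm touch the used syringe (contact force between any of the fingers, the arm and used_syringe above 0.2 N).
It fails at once if the syringe is lifted or thrown out of the tray (z of used_syringe in the frame of sharps_station above 0.22 m or x of used_syringe in the frame of sharps_station below -0.07 m or x of used_syringe in the frame of sharps_station above 0.07 m).
It fails at once if the closure slide is pushed out while the flap is still open (value of joint closure_slide above 0.008 m and value of joint drop_tray below 1.9 rad).
It fails at once if a bystander is moved or lifted more than 20 mm (distance of any of vial_tall, vial_short, sheath, tape, kidney, tweezers, flat_phone, packed_set from where it was at the start of the episode above 0.02 m).
It also fails if it takes over 42 s, if anything falls off the work surface, if the arm or the gripper's body presses on something with over 40 N, if the wrist force passes 120 N, or if a joint passes its speed limit or range.

### The arm

A 6-joint arm with a two-finger parallel gripper is mounted at the origin on a cart in front of the work surface, level with it; the furniture and walls round the work are solid. World frame = base frame: x ahead of the robot, y to its left, z up, the work surface at z = 0. Lengths are in mm, angles in rad, forces in N, time in s.
With the tool pointing down it reaches from about 350 to 975 mm from the base axis. Payload 7.1 kg.
Tool frame: the origin (TCP) lies between the finger pads; the fingertips stand 14 mm ahead of it and the grasp point (between the pads) lies 5 mm behind it; z points along the fingers, y is the line along which they close (so a half turn about z gives the same grasp; the last joint's range is limited). The gripper opens to 88 mm and grips with 3 to 60 N. Pads are 20 mm wide; open, the fingers measure 115 mm over their backs; the gripper's body (75 mm by 178 mm) begins 61 mm behind the grasp point.
Start: joints at [-1.204, 0.423, 1.63, -0, 1.089, -0.019], TCP at [235.204, -579.037, 236.675] pointing down, gripper open.
Joint ranges: [-3, 3], [-0.9, 2.11], [0.09, 2.58], [-1.31, 4.45], [0.11, 2.69], [-2.54, 2.54]. Speed limits (rad/s): [2.39, 2.39, 3.01, 3.14, 3.14, 3.14].

### API

Orientations are given as a rotation vector (axis times angle).
In Python, from workcell import ctrl gives the robot as it stands. The module is installed in compiled form; this text tells all that it offers.
- The arm moves only by the tool servo_tool, never from a script. Its argument "plan" is a list of rows, each a list of 3 entries, a list of its own where there are three numbers: the closure, from 0 (fully open) to 1 (shut), then the shift along the world's x, y, z in mm, then the turn about the world's z in degrees. In form: [[hand, [x, y, z], yaw], ...]. A call has 1 to 10 rows; each row is the pose to reach, as a shift and turn from the pose commanded when the call began; what a row does not reach only later rows make up. A row lasts 1/12 s, in which the tool goes at most 41.7 mm and 7.16 degrees, less where a joint would pass 70% of its speed; a pose out of reach is approached as far as the arm can. A call with a gripper value outside its range is refused whole. The fingers move at their own pace and stop on an object; the grip force is fixed at half the most. Time passes only in rows, so rows that repeat a pose let the fingers close. It gives the time, the measured TCP pose, the force, the opening and the grip force at its end, in the units of the state.
- ctrl.get_obs(): the state, without advancing time (a new reading comes with each control period).
- ctrl.get_image(name): name is "scene" or "top" or "wrist"; returns the picture (400x640x3 uint8, blue, green, red); there is no depth.
- ctrl.camera_info(name): a dict with "fovy" (degrees; the focal length in pixels is half the picture's height over the tangent of half this angle, whatever the lens; pixels are square), "cx", "cy" (the principal point, pixels), "rvec" (rotation vector, rad) and "tvec" (3), from world to camera coordinates, as OpenCV has them; the wrist camera has in their place "T_tool_cam" (4x4, takes a point from camera to tool coordinates, whose origin is the TCP and whose axes are the flange's). Camera axes: x right, y down, z forward; pixel columns grow to the right and rows downward; lengths in mm; the calibration is good to about 2 mm. The wrist camera is an equidistant fisheye: a pixel r from the principal point sees the ray r / f radians off the axis. A picture is of the moment at which its call begins: read the wrist's pose just before it. camera_info takes no time and is no camera call.
- ctrl.close_job(): hands the job in; it is judged then, once.
The state is a dict: "t": time; "qpos": joint angles; "qvel": joint speeds; "joint_torque": joint torques, N m; "ee_pos": TCP position; "orientation": TCP orientation; "ft_force": force on the tool from outside, world axes, zero at the start; "moment": the same for the moment, N m; "width": finger opening in mm; "grasp_force": force on a finger pad.
Only numpy, scipy, OpenCV 4.12 (cv2) and the standard library are available. Lean on these libraries where they do the work, as an engineer would, in place of code of your own. Each camera call takes 0.05 s, during which the arm holds its last target. There are 200 camera calls.

## Working session

There is one attempt and no reset: what is moved stays moved. The work goes in short steps, Python scripts to look and compute and a tool call to move; the robot and the scene stay as the last step left them, time stands still between calls to the robot, and variables do not carry over. Pictures are saved under pics/ and viewed, at most 10 in all, crops included, and the job is handed in when it is done.

Besides the shell and the picture viewer there is one more tool, called after ">>>" as name(argument=value, ...), one argument or row to a line, values as JSON. servo_tool: Moves the arm, as the interface text tells. Its arguments: {"type":"object","properties":{"plan":{"type":"array"}},"required":["plan"]}

```bash
mkdir -p pics; cat > h.py <<'E'
import numpy as np, cv2
from workcell import ctrl
def cam(n):
    i=ctrl.camera_info(n); f=200/np.tan(np.radians(i["fovy"])/2)
    K=np.array([[f,0,i["cx"]],[0,f,i["cy"]],[0,0,1.]])
    return K,np.array(i["rvec"],float),np.array(i["tvec"],float)
def proj(n,P):
    K,r,t=cam(n); return cv2.projectPoints(np.array(P,float).reshape(-1,1,3),r,t,K,None)[0].reshape(-1,2)
def ray(n,uv):
    K,r,t=cam(n); R=cv2.Rodrigues(r)[0]; d=R.T@np.linalg.inv(K)@np.array([*uv,1.]); return -R.T@t.ravel(), d/np.linalg.norm(d)
def atz(n,uv,z):
    o,d=ray(n,uv); return o+d*(z-o[2])/d[2]
def tri(a,ua,b,ub):
    o1,d1=ray(a,ua);o2,d2=ray(b,ub)
    s=np.linalg.lstsq(np.c_[d1,-d2],o2-o1,rcond=None)[0]
    p,q=o1+s[0]*d1,o2+s[1]*d2; return (p+q)/2,np.linalg.norm(p-q)
E
python3 - <<'E'
from h import *
for n in("scene","top"): cv2.imwrite(f"pics/{n}1.png",ctrl.get_image(n)); print(n,ctrl.camera_info(n))
print(ctrl.get_obs())
E
```

```text
scene {'fovy': 55.092544458423816, 'cx': 325.2396026425161, 'cy': 202.38852776560873, 'rvec': array([ 0.84710063, -2.34932864,  1.3077405 ]), 'tvec': array([456.76033648, 324.58676347, 907.07968483])}
top {'fovy': 55.233309757499015, 'cx': 319.74007091994963, 'cy': 198.6019147261852, 'rvec': array([ 2.16499581, -2.11202769,  0.19310689]), 'tvec': array([   2.65068466,  594.54653704, 1024.28772675])}
{'t': 0.1, 'qpos': array([-1.20400605e+00,  4.23745618e-01,  1.63061871e+00, -7.96727318e-06,
        1.08860161e+00, -1.90159664e-02]), 'qvel': array([-7.70768384e-04,  9.16602520e-04, -2.52203305e-03,  1.40897287e-03,
       -6.84795101e-05,  9.21593128e-04]), 'joint_torque': array([ 3.19291412e-04, -5.45612025e+01, -2.74323893e+01,  6.45062048e-02,
        1.88749441e-02, -3.79151243e-05]), 'ee_pos': array([ 235.02855289, -578.59763592,  235.98914179]), 'orientation': array([-3.08199439e+00, -6.02018130e-01,  3.83965682e-04]), 'ft_force': array([ 0.00268686, -0.0877448 ,  0.01859216]), 'moment': array([-0.00094981,  0.01808853, -0.03999293]), 'grasp_force': 0.0, 'width': 87.59418605769109}
```

View pics/scene1.png

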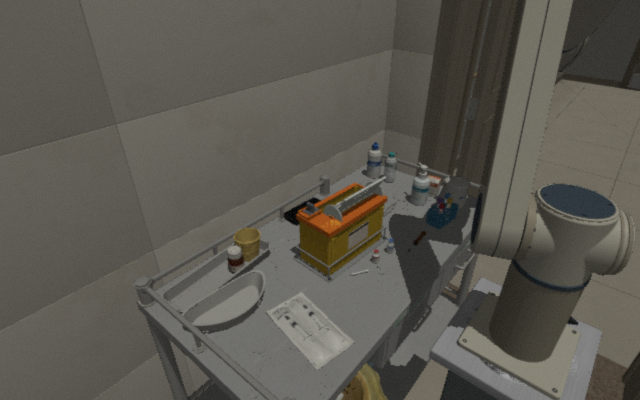

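View pics/top1.png

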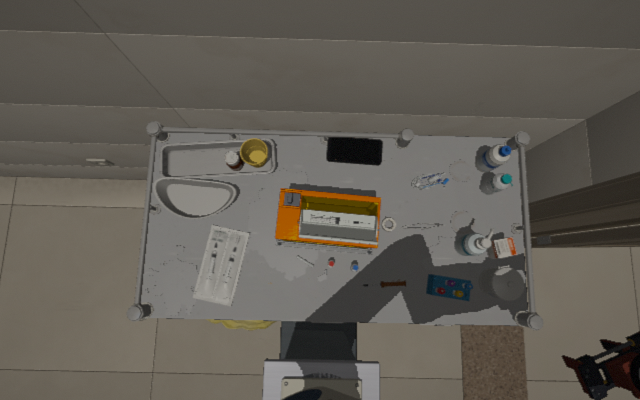

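Overview: the orange/yellow container is at top (330,218) and scene (343,225). The slide tab is at top (290,199). The syringe candidates are the white one in the tray (338,220), the brown look-alike (393,284), and the packed pair in the tray (222,265). I choose the white one in the tray and check it in a crop.

```bash
python3 - <<'E'
import cv2,numpy as np
a=cv2.imread("pics/top1.png")[180:280,265:398]; b=cv2.imread("pics/scene1.png")[165:280,285:400]
cv2.imwrite("pics/topc.png",cv2.resize(a,None,fx=6,fy=6,interpolation=cv2.INTER_CUBIC))
cv2.imwrite("pics/scenec.png",cv2.resize(b,None,fx=5,fy=5,interpolation=cv2.INTER_CUBIC))
E
```

```text
(no output)
```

View pics/topc.png

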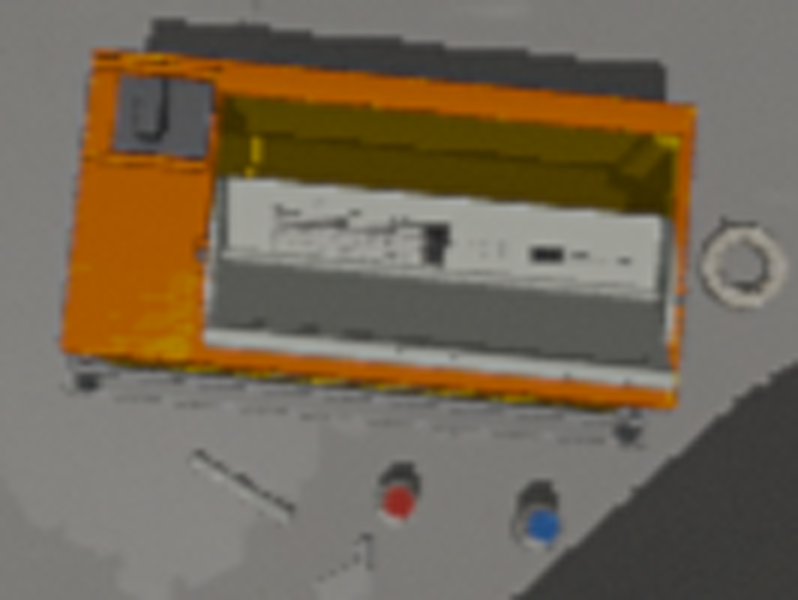

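View pics/scenec.png

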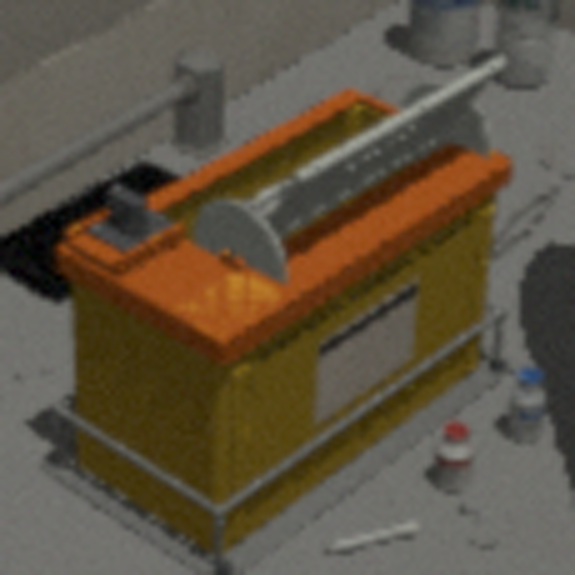

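Top crop: the white syringe lies in the tray, with the flap edge at crop (440,365) and the slide tab at (150,108). Scene crop: the flap edge runs (270,205)-(505,62), and the tab is at (125,205). Next I fit the station pose from the lid corners, leaving the height free.

```bash
cat >> h.py <<'E'
def S(p,pose):
    x,y,z,a=pose; p=np.atleast_2d(p).astype(float); c,s=np.cos(a),np.sin(a)
    return np.c_[x+c*p[:,0]-s*p[:,1], y+s*p[:,0]+c*p[:,1], z+p[:,2]]
E
python3 - <<'E'
from h import *
from scipy.optimize import least_squares
L=np.array([[65,155,160],[65,-105,160],[-65,-105,160],[-65,155,160]])
T=lambda c:(np.array(c)+.5)/6-.5+[265,180]
Sc=lambda c:(np.array(c)+.5)/5-.5+[285,165]
ut=T([[95,50],[693,105],[678,405],[62,352]]); us=Sc([[60,243],[352,90],[510,160],[220,345]])
f=lambda p:np.r_[(proj("top",S(L,p))-ut).ravel(),(proj("scene",S(L,p))-us).ravel()]
r=least_squares(f,[600,0,0,0],loss='soft_l1',x_scale=[10,10,10,.1]); print(r.x,np.round(r.fun,1))
f3=lambda p:f([p[0],p[1],0,p[2]])
q=least_squares(f3,[600,0,0],x_scale=[10,10,.1]); p=[q.x[0],q.x[1],0,q.x[2]]; print(p,np.round(q.fun,1))
e=tri("top",T([150,75]),"scene",Sc([120,186])); print("tab top approx",e, "pred",S([36,124,193],p))
E1=S([[-57,91,227],[-57,-91,227],[-57,0,227],[36,124,193],[-20,92,163]],p); print("edge",E1.round(1)); print(((proj("top",E1)-[265,180])*6).round(),((proj("scene",E1)-[285,165])*5).round())
E
```

```text
[ 5.27788213e+02 -2.99485534e+01 -2.48908673e+00 -6.85434467e-02] [-0.6 -0.9  1.9 -0.6  1.   0.9 -0.8 -0.  -1.7  1.4 -0.4 -0.5  1.3  0.1
  0.5  0.4]
[np.float64(527.1927179015054), np.float64(-29.035074065343412), 0, np.float64(-0.06618200910191836)] [-1.1 -0.8  1.7 -0.6  0.9  1.  -1.3  0.3 -1.7  0.9 -0.5 -1.   1.4 -0.5
  0.7 -0.1]
tab top approx (array([581.44296295,  90.78830707, 194.85111874]), np.float64(5.690513675922918)) pred [[571.31448519  92.312648   193.        ]]
edge [[ 476.3   65.5  227. ]
 [ 464.3 -116.1  227. ]
 [ 470.3  -25.3  227. ]
 [ 571.3   92.3  193. ]
 [ 513.3   64.1  163. ]]
[[202. 334.]
 [675. 377.]
 [438. 356.]
 [147. 104.]
 [215. 256.]] [[295. 180.]
 [500.  61.]
 [403. 117.]
 [125. 193.]
 [239. 255.]]
```

>>> servo_tool(
  plan=[
    [1,[0,10,40],7],
    [1,[0,30,75],14],
    [1,[10,65,80],21],
    [1,[22,100,80],28],
    [1,[35,138,80],35],
    [1,[47,176,80],42],
    [1,[60,214,80],49],
    [1,[72,252,80],56],
    [1,[85,290,80],63],
    [1,[97,328,80],64],
  ],
)

```text
t: 0.93
ee_pos: [332.1, -249.1, 316.5]
orientation: [-2.289, -2.151, -0.0]
ft_force: [0.5, -0.5, 0.3]
width: 24.7
grasp_force: 0.0
```

>>> servo_tool(
  plan=[
    [1,[12,38,0],0],
    [1,[24,76,0],0],
    [1,[36,114,0],0],
    [1,[48,152,0],0],
    [1,[60,190,0],0],
    [1,[70,226,0],0],
    [1,[70,226,-20],0],
    [1,[70,226,-20],0],
  ],
)

```text
t: 1.6
ee_pos: [400.9, -22.9, 294.4]
orientation: [-2.288, -2.148, 0.004]
ft_force: [-0.2, -0.5, -0.8]
width: 0.4
grasp_force: 0.0
```

>>> servo_tool(
  plan=[
    [1,[0,0,-38],0],
    [1,[10,0,-74],0],
    [1,[25,0,-74],0],
    [1,[25,0,-74],0],
  ],
)

```text
t: 1.93
ee_pos: [427.8, -26.0, 221.5]
orientation: [-2.296, -2.142, 0.003]
ft_force: [0.1, 0.4, 0.4]
width: 0.8
grasp_force: 0.0
```

```bash
python3 - <<'E'
from h import *
o=ctrl.get_obs(); print(o["ee_pos"],o["ft_force"])
a=ctrl.get_image("scene")[130:290,260:460]; b=ctrl.get_image("top")[150:300,230:430]
cv2.imwrite("pics/pair2.png",np.vstack([cv2.resize(a,(400*1,320)),cv2.resize(b,(400,300))])[:600])
E
```

```text
[427.76808016 -26.00260151 221.50797213] [0.05457794 0.39878098 0.37663559]
```

View pics/pair2.png

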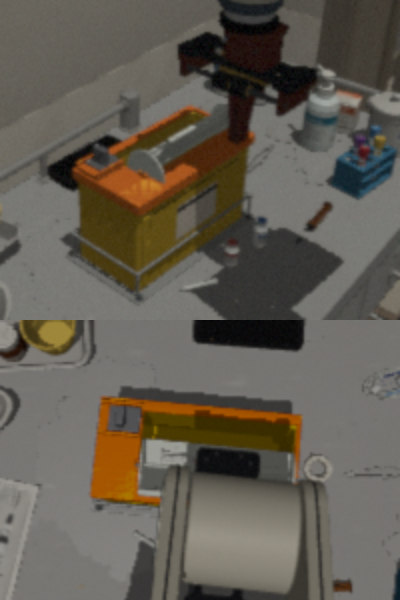

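The closed fingers stand in front of the flap (around (240,130) in the upper half), with nothing in the way. I push it over now.

>>> servo_tool(
  plan=[
    [1,[10,0,0],0],
    [1,[18,0,0],0],
    [1,[24,0,0],0],
    [1,[30,0,0],0],
    [1,[36,0,0],0],
    [1,[42,0,0],0],
    [1,[48,0,0],0],
    [1,[54,0,0],0],
    [1,[59,0,0],0],
    [1,[64,0,0],0],
  ],
)

```text
t: 2.87
ee_pos: [491.7, -25.0, 222.6]
orientation: [-2.296, -2.145, 0.0]
ft_force: [0.2, -0.1, 1.2]
width: 0.6
grasp_force: 0.0
```

>>> servo_tool(
  plan=[
    [1,[4,0,0],0],
    [1,[8,0,0],0],
    [1,[12,0,0],0],
    [1,[12,0,0],0],
    [1,[12,0,0],0],
    [1,[12,0,0],0],
  ],
)

```text
t: 3.37
ee_pos: [503.0, -25.0, 222.6]
orientation: [-2.295, -2.145, 0.0]
ft_force: [-1.3, -0.6, -0.2]
width: 0.5
grasp_force: 0.0
```

```bash
python3 - <<'E'
from h import *
o=ctrl.get_obs(); print(o["ee_pos"],o["ft_force"])
a=ctrl.get_image("scene")[150:280,270:430]
cv2.imwrite("pics/s3.png",cv2.resize(a,None,fx=4,fy=4,interpolation=cv2.INTER_CUBIC))
E
```

```text
[502.98165879 -25.02521287 222.59982268] [-1.34001946 -0.60077645 -0.21898897]
```

View pics/s3.png

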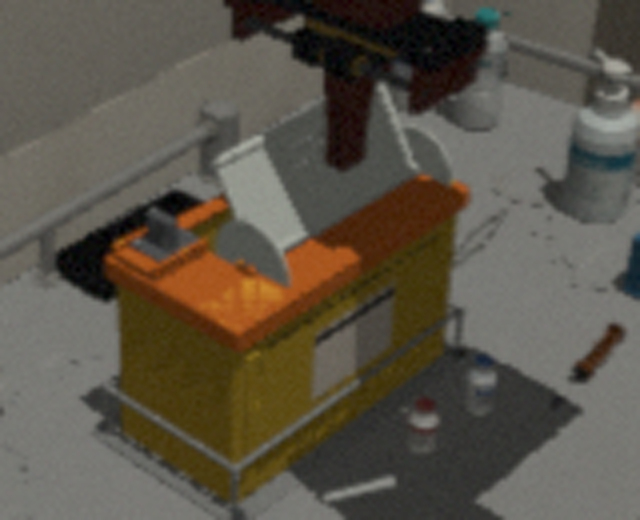

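The flap is about upright and still against the fingers, with the syringe hidden behind it. I push on.

>>> servo_tool(
  plan=[
    [1,[5,0,0],0],
    [1,[10,0,0],0],
    [1,[15,0,0],0],
    [1,[20,0,0],0],
    [1,[25,0,0],0],
    [1,[25,0,0],0],
    [1,[25,0,0],0],
    [1,[25,0,0],0],
    [1,[25,0,0],0],
    [1,[25,0,0],0],
  ],
)

```text
t: 4.25
ee_pos: [528.0, -25.0, 222.7]
orientation: [-2.296, -2.144, 0.0]
ft_force: [-0.1, 0.2, -0.5]
width: 0.7
grasp_force: 0.0
```

>>> servo_tool(
  plan=[
    [1,[0,0,10],0],
    [1,[0,0,20],0],
    [1,[0,0,20],0],
    [1,[0,0,20],0],
    [1,[0,0,20],0],
    [1,[0,0,20],0],
  ],
)

```text
t: 4.75
ee_pos: [528.0, -25.0, 242.6]
orientation: [-2.296, -2.145, 0.0]
ft_force: [0.0, 0.1, 0.2]
width: 0.7
grasp_force: 0.0
```

```bash
python3 - <<'E'
from h import *
o=ctrl.get_obs(); print(o["ee_pos"],o["ft_force"])
a=ctrl.get_image("scene")[150:280,270:430]
cv2.imwrite("pics/s4.png",cv2.resize(a,None,fx=4,fy=4,interpolation=cv2.INTER_CUBIC))
E
```

```text
[528.04217254 -25.02183283 242.60748632] [0.03879484 0.08722895 0.235245  ]
```

View pics/s4.png

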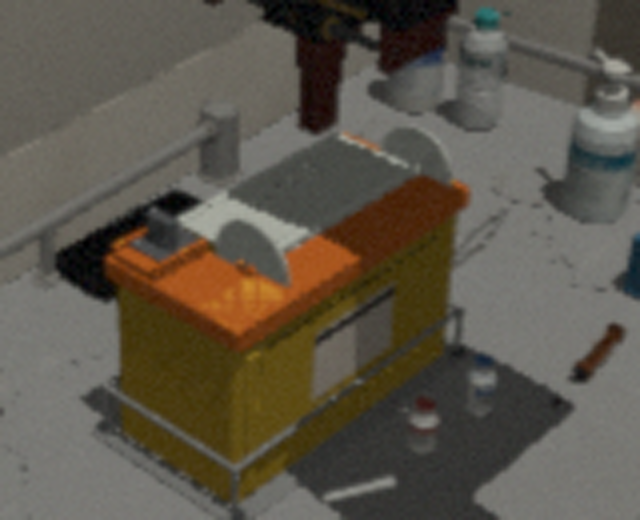

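The flap lies flat and shut, and the slide tab, at (165,228), is still open. I move to its outer side.

>>> servo_tool(
  plan=[
    [1,[10,25,18],0],
    [1,[20,60,18],0],
    [1,[30,95,18],0],
    [1,[40,128,18],0],
    [1,[46,155,18],0],
    [1,[46,156,0],0],
    [1,[46,156,-25],0],
    [1,[46,156,-49],0],
    [1,[46,156,-49],0],
    [1,[46,156,-49],0],
  ],
)

```text
t: 5.63
ee_pos: [573.3, 130.8, 192.5]
orientation: [-2.294, -2.143, 0.005]
ft_force: [1.4, -0.3, 1.1]
width: 0.5
grasp_force: 0.0
```

```bash
python3 - <<'E'
from h import *
o=ctrl.get_obs(); print(o["ee_pos"],o["ft_force"])
a=ctrl.get_image("scene")[160:270,280:400]
cv2.imwrite("pics/s5.png",cv2.resize(a,None,fx=5,fy=5,interpolation=cv2.INTER_CUBIC))
E
```

```text
[573.26860211 130.80605281 192.53672154] [ 1.38364141 -0.31649926  1.14634353]
```

View pics/s5.png

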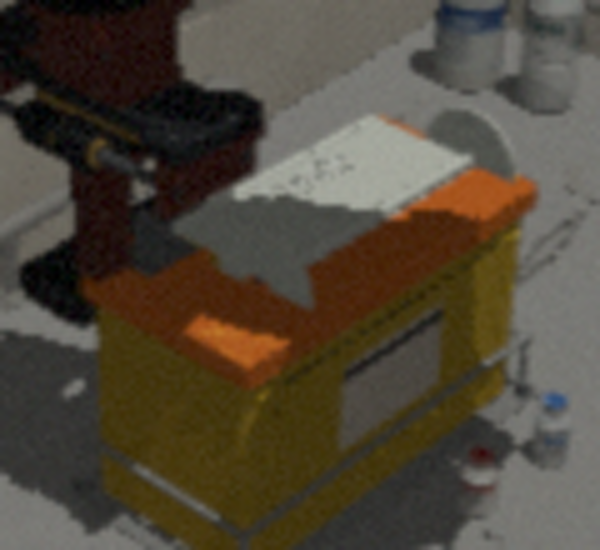

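The finger stands on the tab's outer side (crop (105,230), tab at (150,245)), free of contact. I push the slide.

>>> servo_tool(
  plan=[
    [1,[0,-8,0],0],
    [1,[-1,-16,0],0],
    [1,[-1,-20,0],0],
    [1,[-2,-24,0],0],
    [1,[-2,-27,0],0],
    [1,[-2,-30,0],0],
    [1,[-2,-33,0],0],
    [1,[-2,-35,0],0],
    [1,[-3,-37,0],0],
    [1,[-3,-38,0],0],
  ],
)

```text
t: 6.52
ee_pos: [571.3, 92.8, 193.7]
orientation: [2.295, 2.145, 0.0]
ft_force: [0.3, 1.8, 1.0]
width: 0.6
grasp_force: 0.8
```

>>> servo_tool(
  plan=[
    [1,[0,-1,0],0],
    [1,[0,-2,0],0],
    [1,[0,-3,0],0],
    [1,[0,-3,0],0],
  ],
)

```text
t: 6.85
ee_pos: [571.1, 89.8, 193.6]
orientation: [-2.295, -2.145, 0.001]
ft_force: [0.6, 0.5, 0.9]
width: 0.5
grasp_force: 0.4
```

>>> servo_tool(
  plan=[
    [1,[0,-1,0],0],
    [1,[0,-2,0],0],
    [1,[0,-3,0],0],
    [1,[0,-3,0],0],
  ],
)

```text
t: 7.18
ee_pos: [571.0, 87.8, 193.6]
orientation: [-2.295, -2.143, -0.001]
ft_force: [-1.4, 6.7, -0.1]
width: 0.5
grasp_force: 3.1
```

>>> servo_tool(
  plan=[
    [1,[0,-1,0],0],
    [1,[0,-2,0],0],
    [1,[0,-2,0],0],
  ],
)

```text
t: 7.43
ee_pos: [571.0, 87.5, 193.7]
orientation: [-2.294, -2.141, -0.005]
ft_force: [-1.3, 15.3, 0.1]
width: 0.7
grasp_force: 7.3
```

The tool stalled at y = 87.5 with 15 N building, where I predicted the home stop (87). I back off, lift clear and check.

>>> servo_tool(
  plan=[
    [1,[1,12,0],0],
    [1,[1,25,0],0],
    [1,[1,25,30],0],
    [1,[1,25,65],0],
    [1,[-30,45,90],0],
    [1,[-65,60,100],0],
    [1,[-100,75,100],0],
    [1,[-135,90,100],0],
    [1,[-165,105,100],0],
    [1,[-165,105,100],0],
  ],
)

```text
t: 8.27
ee_pos: [401.4, 191.2, 293.5]
orientation: [-2.292, -2.147, 0.003]
ft_force: [-0.4, 0.6, -0.4]
width: 0.3
grasp_force: 0.0
```

```bash
python3 - <<'E'
from h import *
o=ctrl.get_obs(); print(o["ee_pos"],o["ft_force"])
a=ctrl.get_image("scene")[170:280,280:400]; b=ctrl.get_image("top")[180:280,265:398]
cv2.imwrite("pics/s6.png",np.hstack([cv2.resize(a,(390,360)),cv2.resize(b,(400,360))]))
P=S([[36,124,193],[36,104,193]],[527.2,-29,0,-.066]); print(((proj("top",P)-[265,180])*[400/133,3.6]+[390,0]).round(),((proj("scene",P)-[280,170])*[3.25,3.27]).round())
E
```

```text
[401.35008086 191.18284246 293.46681157] [-0.40667055  0.56951878 -0.36997616]
[[464.  62.]
 [488.  65.]] [[ 97. 110.]
 [114. 101.]]
```

View pics/s6.png

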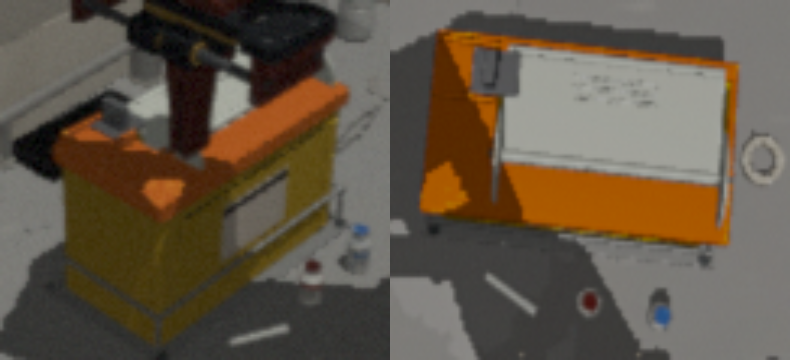

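The slide's tongue now lies over the shut flap. The tab is at (490,67) against a predicted home of (488,65), the bystanders have not moved, and the robot is clear.

```bash
python3 -c "
from workcell import ctrl
print(ctrl.close_job())"
```

```text
the job is handed in; nothing more can be done
None
```

I handed the job in: the flap is shut with the syringe tipped in behind it (inferred, not seen), the slide is pushed to its home stop, and the bystanders in the last views stand where they were; no verdict was returned.

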